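# Turn a brass assay plate over on the turning ramp

## Robot

A 6-joint arm with a two-finger parallel gripper is mounted at the origin on a cart in front of the work surface, level with it; the furniture and walls round the work are solid. World frame = base frame: x ahead of the robot, y to its left, z up, the work surface at z = 0. Lengths are in m, angles in rad, forces in N, time in s.
With the tool pointing down it reaches from about 0.25 to 0.775 m from the base axis. Payload 4 kg.
Tool frame: the origin (TCP) lies on the centre line of the jaws, within the pads' length; the fingertips stand 8 mm ahead of it and the grasp point (between the pads) lies 11 mm behind it; z points along the fingers, y is the direction in which the jaws open and shut (so a half turn about z gives the same grasp; the last joint's range is limited). The gripper opens to 94 mm and grips with 3 to 60 N. Pads are 16 mm wide; open, the fingers measure 119 mm over their backs; the gripper's body (75 mm by 177 mm) begins 78 mm behind the grasp point.
Start: joints at [-1.308, 0.087, 1.371, -0, 1.684, -0.103], TCP at [0.197, -0.514, 0.214] pointing down, gripper open.
Joint ranges: [-3.1, 3.1], [-0.76, 2.03], [0.27, 2.55], [-1.08, 4.22], [0.17, 2.65], [-2.57, 2.57]. Speed limits (rad/s): [2.79, 2.79, 3.14, 3.14, 3.14, 3.14].

## Interface

Orientations are given as [roll, pitch, yaw] about the fixed x, y, z axes, in that order (R = Rz(yaw) Ry(pitch) Rx(roll)).
In Python, from bench import * gives the robot as it stands.
- The arm moves only by the tool step_arm, never from a script. Its argument "steps" is a list of rows, each an object of numbers: "jaw": the opening, from 0 (shut) to 1 (fully open); "tx", "ty", "tz": the shift along the tool's x, y, z in m; "ax", "ay", "az": the turn, a rotation vector about the tool's x, y, z in rad. In form: [{"jaw": .., "tx": .., "ty": .., "tz": .., "ax": .., "ay": .., "az": ..}, ...]. A call has 1 to 8 rows; each row is the pose to reach, as a shift and turn from the pose measured when the call began, along the tool's axes at that moment; what a row does not reach only later rows make up. A row lasts 1/10 s, in which the tool goes at most 50 mm and 8.59 degrees, less where a joint would pass 70% of its speed; a pose out of reach is approached as far as the arm can. A call with a gripper value outside its range is refused whole. The fingers move at their own pace and stop on an object; the grip force is fixed at half the most. Time passes only in rows, so rows that repeat a pose let the fingers close. It gives the time, the measured TCP pose, the force and the opening at its end, in the units of the state.
- get_obs(): the state, without advancing time (a new reading comes with each control period).
- snapshot(name): name is "scene" or "top"; returns (picture, depth): 480x640x3 uint8, red, green, blue; 480x640 float32, m along the optical axis (not along the pixel's ray), 0 where there is no reading.
- camera_model(name): a dict with "intrinsics" (3x3 intrinsics, pixels), "k1" (the pictures are not rectified: a ray, as slopes to the right and down, at radius r is drawn at 1 + k1 r^2 times it, then the intrinsics apply), "origin" and "orientation" of the camera in the world. Camera axes: x right, y down, z forward; pixel columns grow to the right and rows downward; lengths in m; the calibration is good to about 2 mm. A picture is of the moment at which its call begins. camera_model takes no time and is no camera call.
- close_job(): hands the job in, once; it reports no verdict.
Trained networks look in the newest picture that a camera, given by its name, has taken for a name from the list of things; names that differ only in an ending like _2 or _b are one class to them, and where a whole thing is asked for, a point or a joint stands for the part that bears it (a point fixed in the world has none). Each returns a list of dicts, best first, with "confidence" (0 to 1); they miss things now and then, are a little off and sometimes report something else, mostly with a low value. They report only what shows in the picture. A call takes as long as a camera call. They do not tell look-alikes from the thing itself.
- silhouettes(camera, query): "pixels" (480x640 bool, what is visible of it) and "rect" ([left, top, right, bottom] in pixels, round what is visible of it).
The state is a dict: "time": time; "joint_positions": joint angles; "qvel": joint speeds; "joint_torque": joint torques, N m; "tool_pos": TCP position; "ee_rot": TCP orientation; "wrist_force": force on the tool from outside, world axes, zero at the start; "wrist_torque": the same for the moment, N m; "width": finger opening in m.
Only numpy, scipy, OpenCV 4.12 (cv2) and the standard library are available. Lean on these libraries where they do the work, as an engineer would, in place of code of your own. Each camera call takes 0.05 s, during which the arm holds its last target. There are 200 camera calls.

## Task

The brass plate lies plain face up, sunk flush in the tipping nest with no room for fingers: press down the nest's ribbed lip so that the plate swings up, and draw the plate out by its raised edge. Stand its free lower edge on the ledge at the head of the ramp and let it topple over down the slide, so that it finishes lying flat between the side rails on its plain face, stamped face up, against the stop at the bottom, with the edge that stood on the ledge uppermost. Leave the two brass weights, the loupe and the black touchstone where they are and do not drop the plate on the bench.

Things in the scene. Friction and masses are not known exactly. Their poses are not given: they have to be found in the camera images.
- nest: Tipping nest, fixed: grey open-topped housing 132 (x) x 97 (y) x 62 (z) mm, walls 6 mm, the rim at z = 62 mm. Origin on the bench, z up; reaches from x = -56 to +76 mm, y = -48.5 to +48.5 mm. Its own -x end points to the robot's right (world -y), to within about 15 degrees. Inside it hangs an aluminium rocker that carries the plate; the well below the rocker is empty (inner floor at z = 4 mm).
- rocker (a joint): Angle of the nest's rocker in rad: 0 level (plate flush with the rim), 1.012 (58 degrees) fully tipped against its stop. The hinge axis runs along the nest's y through point rocker_hinge. As the value grows the ribbed lip at the nest's +x end goes down into the well and the -x end of the plate swings up. Stiff hinge: about 3 to 5 N on the lip moves it and it stays where it is left.
- rocker_hinge (a point): Point on the hinge axis, at the nest's (12, 0, 53) mm; axes turn with the rocker. Level, the rocker reaches from x = -57 to +55 mm of here and y = -38 to +38 mm; its floor is 3 mm thick (z = 0 to 3 mm), and its side walls and lip rise to z = 9 mm. The floor has a finger notch 40 mm wide (y = -20 to +20 mm) and 34 mm long (x = -57 to -23 mm) under the plate's -x end; that end has no wall.
- press_lip (a point): Middle of the top of the ribbed press lip at the rocker's +x end, 45 mm beyond the hinge axis and 9 mm above it (in the rocker's axes); the lip is 20 mm (x) by 76 mm (y), level with the rim when the rocker is level. It sinks about 42 mm when fully tipped.
- plate: The brass plate, 90 (x) x 64 (y) x 6 (z) mm, about 0.2 to 0.4 kg, origin at its centre. +z is the plain face's normal (only a thin border line), -z the stamped face's (row of three round punch marks). At the start it lies in the rocker, axes along the nest's, centred at the nest's (0, 0, 59) mm, its -x end at the nest's -x end. It is drawn out towards its -x end.
- plate_foot (a point): Middle of the plate's +x end edge (the lower end when the rocker is tipped): the edge to stand on the ledge. Axes as the plate's.
- plate_head (a point): Middle of the plate's -x end edge (the raised end when the rocker is tipped): the edge to pinch. Axes as the plate's.
- ramp: Turning ramp, fixed: sheet-steel stand 130 x 86 x 121 mm. Origin on the bench, z up; its own -x end (the head) points to the robot's right (world -y), to within about 15 degrees. A slide 132 mm long falls to +x at 45 degrees from (-46, 0, 111) to (47, 0, 18) mm, with side rails 12 mm high, 74 mm apart inside, and a stop 16 mm high at the bottom. The plate slides down by its own weight.
- ledge (a point): Middle of the ledge at the head of the ramp, at the ramp's (-53, 0, 111) mm: a level strip 14 mm deep (x) and 86 mm wide (y) with a rail standing 10 mm above it along its back (-x) side, the rail's front face 7 mm behind this point. Axes as the ramp's.
- home_foot (a point): Where the middle of the plate's foot edge must finish: on the slide, 42 mm below its top edge and 3 mm above its surface.
- home_head (a point): Where the middle of the plate's head edge must finish: at the stop, 3 mm above the slide's surface.
- weight_1: Bystander: larger brass check weight, 22 mm across, 32 mm high, origin under its centre.
- weight_2: Bystander: smaller brass check weight, 18 mm across, 28 mm high, origin under its centre.
- loupe: Bystander: opened folding loupe, 28 x 60 x 19 mm, origin under its centre.
- touchstone: Bystander: flat black touchstone, 40 x 64 x 11 mm, origin under its centre.
Mind the look-alikes: they are no part of the job. What is shaped like the nest but red is not meant.

How it is judged:
On the way, in this order (a step that is already met when the one before it is completed fails the run):
1. the lip is pressed down and the plate swings up out of the rim (rocker beyond 0.7 rad, 40 degrees) (value of joint rocker above 0.7 rad), for 0.2 s.
2. the plate stands on its foot edge on the ledge (foot within 20 mm of the ledge's middle, plate within 45 degrees of upright) (distance between plate_foot and ledge below 0.02 m and angle between plate's own x axis and vertical above 2.356 rad), for 0.1 s.
At the end, for the whole second after the job is handed in: The plate lies still on the ramp's slide on its plain face (flat on the slide to about 8 degrees, stamped face up), between the rails and against the stop: head edge and foot edge each within 14 mm of their home points, the foot edge uppermost (distance between plate_foot and home_foot below 0.014 m and distance between plate_head and home_head below 0.014 m and angle between plate's own z axis and vertical between 2.22 and 2.5 rad and linear speed of plate below 0.01 m/s); the robot touches nothing.
It fails at once if the plate is dropped on the bench (height (world z) of plate below 0.03 m).
It fails at once if a weight, the loupe or the touchstone is displaced by more than 25 mm (distance of any of weight_1, weight_2, loupe, touchstone from where it was at the start of the episode above 0.025 m).
It also fails if it takes over 46 s, if anything falls off the work surface, if the arm or the gripper's body presses on something with over 40 N, if the wrist force passes 120 N, or if a joint passes its speed limit or range.

## Working session

There is one attempt and no reset: what is moved stays moved. The work goes in short steps, Python scripts to look and compute and a tool call to move; the robot and the scene stay as the last step left them, time stands still between calls to the robot, and variables do not carry over. Pictures are saved under pics/ and viewed, about 8 in all and at most 12, crops included, and the job is handed in when it is done.

Besides the shell and the picture viewer there is one more tool, called after ">>>" as a command line: name --argument value ..., lists and objects as JSON in quotes. step_arm: Moves the arm, as the interface text tells. Its arguments: {"type":"object","properties":{"steps":{"type":"array"}},"required":["steps"]}

```bash
ls; mkdir -p pics; python3 - <<'E'
from bench import *
import cv2,numpy as np
for n in("scene","top"):
    p,d=snapshot(n); cv2.imwrite(f"pics/{n}0.png",p[:,:,::-1]); np.save(f"{n}_d.npy",d)
    m=camera_model(n); print(n,m)
    for q in("nest","plate","ramp","press_lip"):
        for r in silhouettes(n,q): print(q,r["confidence"],r["rect"])
print(get_obs())
E
```

```text
pics
scene {'intrinsics': array([[601.16784626,   0.        , 312.51245319],
       [  0.        , 601.16784626, 246.85105556],
       [  0.        ,   0.        ,   1.        ]]), 'k1': -0.15015917146405847, 'origin': array([-0.19602572,  0.75396812,  1.02919017]), 'orientation': array([-2.22592561e+00,  1.11164980e-03, -2.44892321e+00])}
nest 0.96 [291.2, 246.4, 345.7, 295.3]
nest 0.94 [368.7, 176.5, 400.6, 221.5]
plate 0.91 [304.9, 248.0, 339.1, 269.9]
plate 0.35 [188.8, 300.3, 253.3, 390.3]
ramp 0.75 [185.6, 303.7, 253.9, 386.0]
press_lip 0.74 [295.6, 261.9, 341.8, 277.9]
press_lip 0.61 [370.0, 179.8, 401.5, 203.1]
top {'intrinsics': array([[528.69628409,   0.        , 332.63900201],
       [  0.        , 528.69628409, 243.24559506],
       [  0.        ,   0.        ,   1.        ]]), 'k1': -0.1495482376030897, 'origin': array([ 0.50389878, -0.16215261,  1.52789244]), 'orientation': array([-3.0855934 , -0.00425041, -1.56872843])}
nest 0.92 [450.7, 213.5, 505.6, 259.7]
nest 0.89 [314.8, 229.7, 364.6, 273.4]
plate 0.66 [324.0, 237.8, 358.0, 265.3]
ramp 0.59 [186.9, 236.0, 233.5, 274.0]
press_lip 0.86 [318.1, 239.3, 356.0, 271.5]
press_lip 0.6 [459.0, 221.9, 504.2, 254.5]
{'time': 0.5, 'joint_positions': array([-1.30806873e+00,  8.72323586e-02,  1.37075894e+00, -2.38704592e-07,
        1.68360878e+00, -1.03121136e-01]), 'qvel': array([ 0.00040593, -0.00142478,  0.00072763, -0.00057492, -0.00043153,
        0.00153804]), 'joint_torque': array([-4.51425485e-04, -3.39623308e+01, -3.02267146e+01,  7.16519379e-02,
        2.44072184e-02, -2.31569123e-05]), 'tool_pos': array([ 0.19674129, -0.51360129,  0.21345823]), 'ee_rot': array([-3.14158524e+00, -5.29128551e-07,  3.65848706e-01]), 'wrist_force': array([ 0.05370682, -0.05957702,  0.70209703]), 'wrist_torque': array([ 0.01322161, -0.02251769, -0.02282343]), 'width': 0.0938866281897154}
```

```bash
python3 - <<'E'
import cv2
a=cv2.imread("pics/top0.png");s=cv2.imread("pics/scene0.png")
cv2.imwrite("pics/v1.png",cv2.resize(a[170:350,150:550],(800,360),interpolation=cv2.INTER_CUBIC)); cv2.imwrite("pics/v2.png",cv2.resize(s[150:420,150:510],(800,600),interpolation=cv2.INTER_CUBIC))
E
```

```text
(no output)
```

View pics/v1.png

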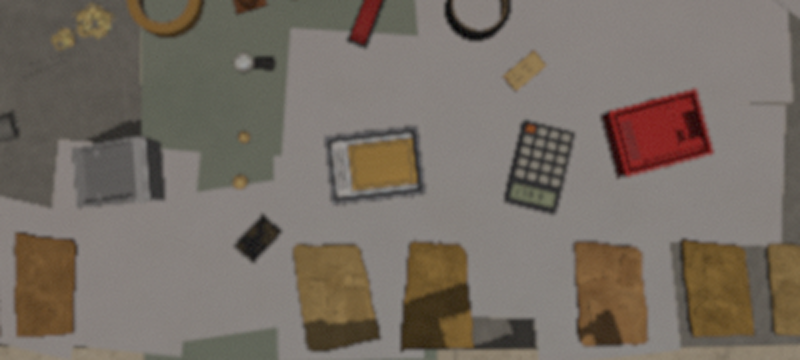

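View pics/v2.png

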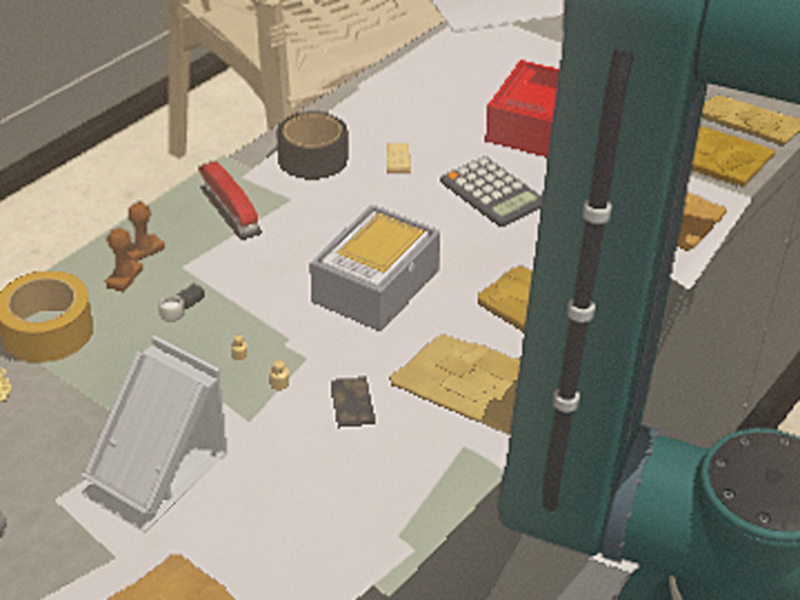

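The nest I want is the grey one with the brass plate, at top-picture pixel (337,252). The red box at (480,236) is the look-alike. The calculator at (420,253) and the cardboard pieces are clutter. The ramp is at (210,255), with its ledge on the right. The lip is on the left of the nest, on the robot's +y side, which matches the description. Next I'll measure poses.

```bash
cat > h.py <<'E'
from bench import *
import numpy as np, cv2
from scipy.spatial.transform import Rotation as R
def cloud(n,d,mask=None):
    """world points of pixels (mask) with a depth reading"""
    m=camera_model(n); K=m["intrinsics"]
    mask=(d>0) if mask is None else mask&(d>0)
    v,u=np.nonzero(mask)
    r=cv2.undistortPoints(np.c_[u,v].astype(float)[:,None],K,np.array([m["k1"],0,0,0,0.]))[:,0]
    z=d[v,u]; P=np.c_[r*z[:,None],z]
    return R.from_euler("xyz",m["orientation"]).apply(P)+m["origin"]
E
cat > m.py <<'E'
from h import *
for n in("top","scene"):
    p,d=snapshot(n)
    b=[r for r in silhouettes(n,"nest")]
    r=min(b,key=lambda r:abs(r["rect"][0]-(315 if n=="top" else 291)))
    P=cloud(n,d,cv2.dilate(r["pixels"].astype(np.uint8),np.ones((5,5)))>0)
    print(n,"zmed top",np.percentile(P[:,2],[50,90]))
    Q=P[(P[:,2]>.054)&(P[:,2]<.072)]
    c,s,a=cv2.minAreaRect((Q[:,:2]*1000).astype(np.float32)); print("nest rect",c,s,a,len(Q))
    q=[x for x in silhouettes(n,"plate") if abs(x["rect"][0]-(324 if n=="top" else 305))<15]
    if q:
        Q=cloud(n,d,q[0]["pixels"]); print("plate",cv2.minAreaRect((Q[:,:2]*1000).astype(np.float32)),np.median(Q,0))
    for w in("weight_1","loupe","touchstone"):
        for x in silhouettes(n,w):
            Q=cloud(n,d,x["pixels"]);
            if len(Q): print(w,x["confidence"],np.median(Q,0).round(3))
    # ramp
    P=cloud(n,d); P=P[(abs(P[:,0]-.47)<.12)&(P[:,1]>0.02)&(P[:,1]<.32)&(P[:,2]>.015)]
    S=P[(P[:,2]>.03)&(P[:,2]<.10)]
    best=0;rng=np.random.default_rng(0)
    for _ in range(1500):
        t=S[rng.choice(len(S),3,False)]; k=np.cross(t[1]-t[0],t[2]-t[0]); l=np.linalg.norm(k)
        if l<1e-5: continue
        k/=l; k*=np.sign(k[2]); 
        if abs(k[2]-.707)>.08: continue
        i=abs((S-t[0])@k)<.003
        if i.sum()>best: best=i.sum();I=i
    for _ in range(3):
        c=S[I].mean(0);k=np.linalg.svd(S[I]-c)[2][2];k*=np.sign(k[2]);I=abs((S-c)@k)<.003
    yaw=np.arctan2(k[1],k[0]); print("slide n",k.round(3),best,len(S),"yaw",yaw,"centre",c.round(4))
    x=np.array([np.cos(yaw),np.sin(yaw)]);y=np.array([-x[1],x[0]])
    off=np.mean(S[I][:,:2]@x+S[I][:,2])-.065
    print("origin x off",off)
    Y=P[:,:2]@y; X=P[:,:2]@x-off
    for nm,sel in(("slide",(abs(X+P[:,2]-.065)<.02)&(P[:,2]>.035)&(P[:,2]<.1)),("head",(X<-.044)&(X>-.07)&(P[:,2]>.1))):
        print(nm,np.percentile(Y[sel],[0,1,3,50,97,99,100]).round(4),np.percentile(X[sel],[0,1,50,99,100]).round(4),np.percentile(P[sel,2],[0,50,99,100]).round(4))
        yc=(np.percentile(Y[sel],1)+np.percentile(Y[sel],99))/2; print("origin",off*x+yc*y)
E
python3 m.py
```

```text
top zmed top [0.05968507 0.06597647]
nest rect (560.6290283203125, -180.3203125) (98.73968505859375, 131.98117065429688) 6.439570426940918 915
plate ((562.6160278320312, -191.52853393554688), (64.49848175048828, 93.03376770019531), 6.85607385635376) [ 0.56179094 -0.19135512  0.06303336]
weight_1 0.45 [0.537 0.012 0.023]
weight_1 0.28 [0.55  0.168 0.073]
loupe 0.66 [ 0.71  -0.009  0.016]
loupe 0.39 [ 0.457 -0.012  0.012]
touchstone 0.66 [ 0.457 -0.012  0.012]
touchstone 0.56 [ 0.562 -0.191  0.063]
slide n [-0.068  0.707  0.704] 443 731 yaw 1.666574850118557 centre [0.5491 0.1895 0.0669]
origin x off 0.1380069049356508
slide [-0.6063 -0.6048 -0.603  -0.5654 -0.5253 -0.5232 -0.5227] [-0.0382 -0.0361 -0.0024  0.0398  0.0471] [0.0353 0.0699 0.0992 0.0999]
origin [0.54820448 0.1913097 ]
head [-0.6006 -0.5994 -0.5978 -0.5601 -0.5218 -0.5205 -0.5199] [-0.0681 -0.068  -0.0569 -0.0442 -0.0441] [0.1007 0.1128 0.1262 0.1278]
origin [0.54418268 0.19092332]
scene zmed top [0.04618231 0.06321895]
nest rect (558.5153198242188, -180.68057250976562) (102.1989517211914, 139.20736694335938) 7.379283428192139 932
plate ((561.1546630859375, -192.76473999023438), (70.86557006835938, 102.35530090332031), 6.878115653991699) [ 0.55940328 -0.18935402  0.06232537]
weight_1 0.53 [0.599 0.011 0.016]
loupe 0.73 [ 0.705 -0.     0.014]
touchstone 0.89 [ 0.453 -0.009  0.011]
slide n [-0.066  0.692  0.719] 1083 1844 yaw 1.665766904522679 centre [0.5493 0.1883 0.0653]
origin x off 0.13562385253243378
slide [-0.6085 -0.605  -0.6029 -0.564  -0.5195 -0.5187 -0.5164] [-0.0429 -0.036   0.0005  0.042   0.0485] [0.035  0.0673 0.099  0.1   ]
origin [0.54644843 0.1882909 ]
head [-0.5996 -0.5987 -0.5968 -0.5575 -0.5206 -0.5197 -0.5189] [-0.066  -0.0642 -0.0569 -0.0441 -0.044 ] [0.1011 0.112  0.1235 0.1239]
origin [0.54380912 0.18803948]
```

>>> step_arm --steps '[{"jaw":0,"tx":0.47,"ty":-0.227,"tz":0.08,"ax":0,"ay":0,"az":-1.32},{"jaw":0,"tx":0.47,"ty":-0.227,"tz":0.08,"ax":0,"ay":0,"az":-1.32},{"jaw":0,"tx":0.47,"ty":-0.227,"tz":0.08,"ax":0,"ay":0,"az":-1.32},{"jaw":0,"tx":0.47,"ty":-0.227,"tz":0.08,"ax":0,"ay":0,"az":-1.32},{"jaw":0,"tx":0.47,"ty":-0.227,"tz":0.08,"ax":0,"ay":0,"az":-1.32},{"jaw":0,"tx":0.47,"ty":-0.227,"tz":0.08,"ax":0,"ay":0,"az":-1.32},{"jaw":0,"tx":0.47,"ty":-0.227,"tz":0.08,"ax":0,"ay":0,"az":-1.32},{"jaw":0,"tx":0.47,"ty":-0.227,"tz":0.08,"ax":0,"ay":0,"az":-1.32}]'

```text
time: 1.9
tool_pos: [0.4689, -0.2241, 0.1529]
ee_rot: [3.141, 0.001, 1.572]
wrist_force: [0.4, -1.0, 1.4]
width: 0.0337
```

>>> step_arm --steps '[{"jaw":0,"tx":0.091,"ty":0.085,"tz":0.053,"ax":0,"ay":0,"az":-0.114},{"jaw":0,"tx":0.091,"ty":0.085,"tz":0.053,"ax":0,"ay":0,"az":-0.114},{"jaw":0,"tx":0.091,"ty":0.085,"tz":0.053,"ax":0,"ay":0,"az":-0.114},{"jaw":0,"tx":0.091,"ty":0.085,"tz":0.053,"ax":0,"ay":0,"az":-0.114},{"jaw":0,"tx":0.091,"ty":0.085,"tz":0.053,"ax":0,"ay":0,"az":-0.114}]'

```text
time: 2.4
tool_pos: [0.5537, -0.1325, 0.0993]
ee_rot: [-3.141, 0.001, 1.688]
wrist_force: [0.3, -0.4, 0.4]
width: 0.0005
```

```bash
cat > look.py <<'E'
import sys
from h import *
n,o,u0,v0,u1,v1=sys.argv[1],sys.argv[2],*map(int,sys.argv[3:7])
p,d=snapshot(n); c=p[v0:v1,u0:u1,::-1]; f=min(800/c.shape[1],600/c.shape[0])
cv2.imwrite(f"pics/{o}.png",cv2.resize(c,None,fx=f,fy=f,interpolation=cv2.INTER_CUBIC)); np.save(o+".npy",d)
s=get_obs(); print(s["time"],s["joint_positions"].round(3),s["tool_pos"].round(4),s["wrist_force"].round(1))
E
python3 look.py scene v3 250 180 400 300
```

```text
2.45 [-3.350e-01  1.780e-01  1.496e+00 -1.000e-03  1.467e+00 -4.510e-01] [ 0.5537 -0.1334  0.1002] [-0.5 -0.5 -0.2]
```

View pics/v3.png

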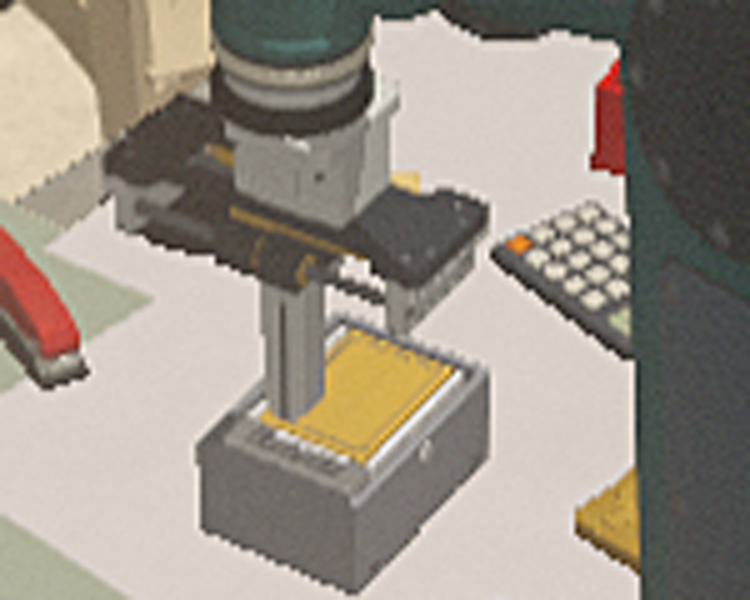

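>>> step_arm --steps '[{"jaw":0,"tx":0,"ty":0,"tz":0.027,"ax":0,"ay":0,"az":0},{"jaw":0,"tx":0,"ty":0,"tz":0.035,"ax":0,"ay":0,"az":0},{"jaw":0,"tx":0,"ty":0,"tz":0.043,"ax":0,"ay":0,"az":0},{"jaw":0,"tx":-0.001,"ty":0,"tz":0.051,"ax":0,"ay":0,"az":0},{"jaw":0,"tx":-0.003,"ty":0,"tz":0.058,"ax":0,"ay":0,"az":0},{"jaw":0,"tx":-0.005,"ty":0,"tz":0.064,"ax":0,"ay":0,"az":0},{"jaw":0,"tx":-0.007,"ty":0,"tz":0.069,"ax":0,"ay":0,"az":0},{"jaw":0,"tx":-0.007,"ty":0,"tz":0.071,"ax":0,"ay":0,"az":0}]'

```text
time: 3.25
tool_pos: [0.5544, -0.1404, 0.0283]
ee_rot: [-3.142, 0.001, 1.686]
wrist_force: [0.3, 1.5, 2.8]
width: 0.0003
```

Two more millimetres, then measure the plate's tilt.

>>> step_arm --steps '[{"jaw":0,"tx":-0.001,"ty":0,"tz":0.002,"ax":0,"ay":0,"az":0},{"jaw":0,"tx":-0.001,"ty":0,"tz":0.003,"ax":0,"ay":0,"az":0}]'

```text
time: 3.45
tool_pos: [0.5549, -0.1402, 0.0266]
ee_rot: [3.141, -0.002, 1.686]
wrist_force: [-3.0, 6.1, 11.4]
width: 0.0004
```

```bash
python3 look.py scene v4 250 180 400 300
```

```text
3.5 [-0.348  0.245  1.571  0.002  1.326 -0.463] [ 0.5549 -0.1401  0.0267] [-2.2  4.   9. ]
```

View pics/v4.png

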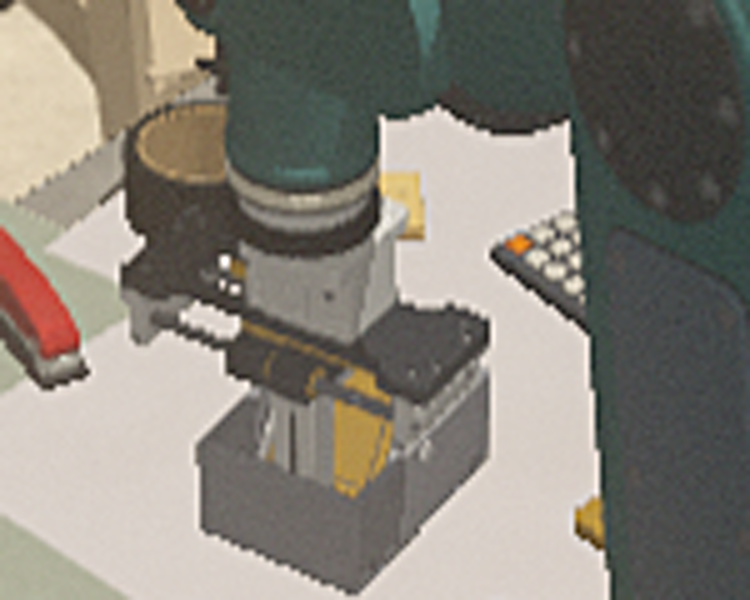

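>>> step_arm --steps '[{"jaw":0,"tx":0.001,"ty":0,"tz":-0.05,"ax":0,"ay":0,"az":0},{"jaw":0,"tx":0.001,"ty":0,"tz":-0.1,"ax":0,"ay":0,"az":0},{"jaw":0.32,"tx":0,"ty":0,"tz":-0.15,"ax":0,"ay":0,"az":0.15},{"jaw":0.32,"tx":-0.04,"ty":0,"tz":-0.17,"ax":0,"ay":0,"az":0.3},{"jaw":0.32,"tx":-0.08,"ty":0,"tz":-0.17,"ax":0,"ay":0,"az":0.45},{"jaw":0.32,"tx":-0.12,"ty":0,"tz":-0.17,"ax":0,"ay":0,"az":0.6},{"jaw":0.32,"tx":-0.15,"ty":0,"tz":-0.17,"ax":0,"ay":0,"az":0.75},{"jaw":0.32,"tx":-0.16,"ty":0,"tz":-0.17,"ax":0,"ay":0,"az":0.9}]'

```text
time: 4.3
tool_pos: [0.5725, -0.3027, 0.1945]
ee_rot: [-3.139, 0.0, 0.777]
wrist_force: [0.7, 0.6, 0.4]
width: 0.0303
```

```bash
python3 look.py scene v5 270 190 390 280; cat > goal.py <<'E'
from h import *
NO=np.array([.561,-.191,0]);NY=1.686; RO=np.array([.545,.190,0]);RY=1.666
def delta(frame,p,tilt,tilt_about_y=0):
    """tool-frame shift/turn from the present pose to TCP p (frame axes), tool leaning `tilt` from straight down towards frame +x"""
    o,yw=(NO,NY) if frame=="nest" else (RO,RY)
    Rg=R.from_euler("xyz",[np.pi,0,yw-np.pi/2])*R.from_rotvec([tilt,0,0])
    P=R.from_euler("z",yw).apply(p)+o
    s=get_obs(); Rc=R.from_euler("xyz",s["ee_rot"])
    print("goal world",P.round(4),"shift",Rc.inv().apply(P-s["tool_pos"]).round(4),"turn",(Rc.inv()*Rg).as_rotvec().round(3))
E
python3 - <<'E'
from goal import *
d=np.array([.53,0,-.848]); delta("nest",np.array([-.0046,0,.0909])-.07*d,.559)
P=cloud("top",snapshot("top")[1]); L=R.from_euler("z",-NY).apply(P-NO)
P2=cloud("scene",np.load("v5.npy")); L2=R.from_euler("z",-NY).apply(P2-NO)
for L in(L,L2):
    s=(abs(L[:,1])<.034)&(L[:,0]>-.03)&(L[:,0]<.03)&(L[:,2]>.06)&(L[:,2]<.12); Q=L[s]
    print(len(Q), np.percentile(Q[:,2],[50,98,100]), "head x",Q[Q[:,2]>.095].mean(0) if (Q[:,2]>.095).any() else 0)
    if len(Q)>20: c=np.polyfit(Q[:,2],Q[:,0],1); print(c,np.degrees(np.arctan(-1/c[0])), "y",np.percentile(Q[:,1],[2,98]))
E
```

```text
4.35 [-0.574  0.312  1.144 -0.     1.687  0.224] [ 0.5725 -0.3031  0.1943] [-0.8 -1.   0. ]
goal world [ 0.5658 -0.2324  0.1503] shift [ 0.0445 -0.0552  0.0441] turn [0.537 0.185 0.639]
321 [0.08807152 0.10752291 0.11045762] head x [-0.00852981 -0.00089203  0.10210161]
[-0.67184483  0.06051884] 56.10502441290794 y [-0.03204738  0.03228784]
503 [0.08395881 0.10537244 0.10971063] head x [-0.00778799 -0.00067201  0.10057245]
[-0.61704305  0.05421137] 58.323627806957234 y [-0.03134189  0.03273955]
```

View pics/v5.png

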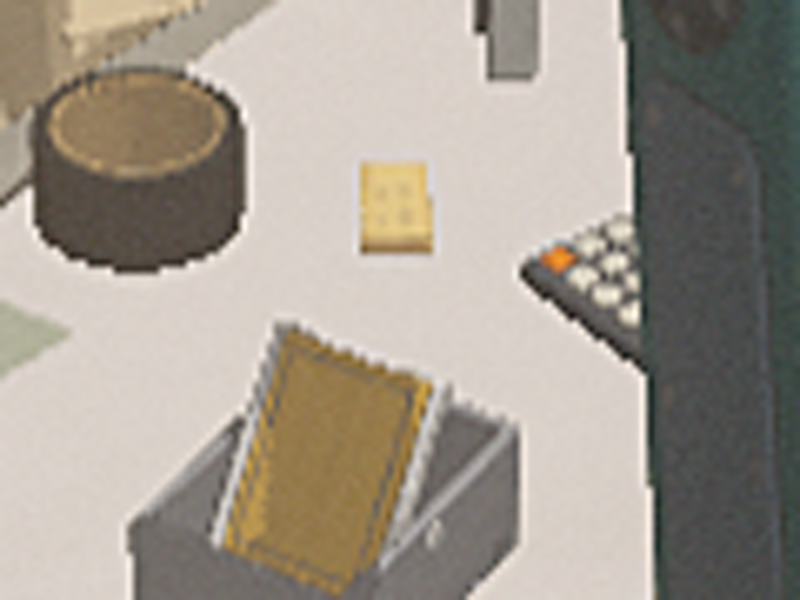

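>>> step_arm --steps '[{"jaw":0.32,"tx":0.0445,"ty":-0.055,"tz":0.044,"ax":0.537,"ay":0.185,"az":0.639},{"jaw":0.32,"tx":0.0445,"ty":-0.055,"tz":0.044,"ax":0.537,"ay":0.185,"az":0.639},{"jaw":0.32,"tx":0.0445,"ty":-0.055,"tz":0.044,"ax":0.537,"ay":0.185,"az":0.639},{"jaw":0.32,"tx":0.0445,"ty":-0.055,"tz":0.044,"ax":0.537,"ay":0.185,"az":0.639},{"jaw":0.32,"tx":0.0445,"ty":-0.055,"tz":0.044,"ax":0.537,"ay":0.185,"az":0.639},{"jaw":0.32,"tx":0.0445,"ty":-0.055,"tz":0.044,"ax":0.537,"ay":0.185,"az":0.639},{"jaw":0.32,"tx":0.0445,"ty":-0.055,"tz":0.044,"ax":0.537,"ay":0.185,"az":0.639}]'

```text
time: 5.1
tool_pos: [0.5641, -0.2314, 0.148]
ee_rot: [-2.578, 0.002, 0.127]
wrist_force: [0.5, 0.6, -0.6]
width: 0.0299
```

```bash
python3 look.py scene v6 270 190 390 280;  python3 - <<'E'
from goal import *
d=np.array([.53,0,-.848]); delta("nest",np.array([-.0046,0,.0909])-.07*d,.559)
delta("nest",np.array([-.0046,0,.0909]),.559)
E
```

```text
5.15 [-0.69   0.505  1.078  0.404  1.96   0.83 ] [ 0.5646 -0.2307  0.1491] [ 0.1 -0.4 -0.1]
goal world [ 0.5658 -0.2324  0.1503] shift [ 0.001   0.0009 -0.002 ] turn [-0.003  0.008  0.012]
goal world [ 0.5615 -0.1956  0.0909] shift [0.0015 0.0012 0.068 ] turn [-0.003  0.008  0.012]
```

View pics/v6.png

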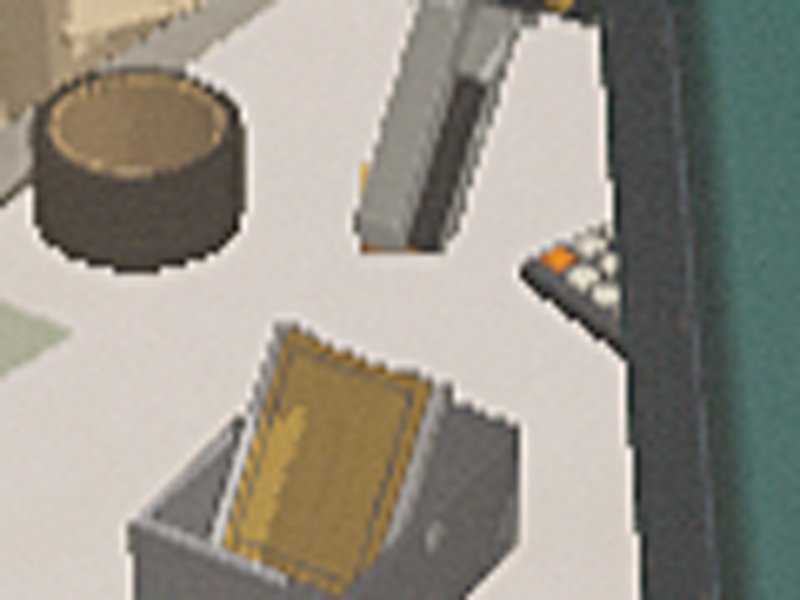

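>>> step_arm --steps '[{"jaw":0.32,"tx":0.001,"ty":0.001,"tz":0.025,"ax":0,"ay":0.008,"az":0.012},{"jaw":0.32,"tx":0.001,"ty":0.001,"tz":0.048,"ax":0,"ay":0.008,"az":0.012},{"jaw":0.32,"tx":0.001,"ty":0.001,"tz":0.068,"ax":0,"ay":0.008,"az":0.012},{"jaw":0.32,"tx":0.001,"ty":0.001,"tz":0.068,"ax":0,"ay":0.008,"az":0.012},{"jaw":0,"tx":0.001,"ty":0.001,"tz":0.068,"ax":0,"ay":0.008,"az":0.012},{"jaw":0,"tx":0.001,"ty":0.001,"tz":0.068,"ax":0,"ay":0.008,"az":0.012},{"jaw":0,"tx":0.001,"ty":0.001,"tz":0.068,"ax":0,"ay":0.008,"az":0.012},{"jaw":0,"tx":0.001,"ty":0.001,"tz":0.068,"ax":0,"ay":0.008,"az":0.012}]'

```text
time: 5.95
tool_pos: [0.5617, -0.1966, 0.0921]
ee_rot: [-2.582, -0.002, 0.115]
wrist_force: [0.7, -1.4, 2.5]
width: 0.0058
```

>>> step_arm --steps '[{"jaw":0,"tx":0,"ty":0,"tz":-0.01,"ax":0,"ay":0,"az":0},{"jaw":0,"tx":0,"ty":0,"tz":-0.03,"ax":0,"ay":0,"az":0},{"jaw":0,"tx":0,"ty":0,"tz":-0.05,"ax":0,"ay":0,"az":0},{"jaw":0,"tx":0,"ty":0,"tz":-0.07,"ax":0,"ay":0,"az":0},{"jaw":0,"tx":0,"ty":0,"tz":-0.09,"ax":0,"ay":0,"az":0},{"jaw":0,"tx":0,"ty":0,"tz":-0.115,"ax":0,"ay":0,"az":0},{"jaw":0,"tx":0,"ty":0,"tz":-0.14,"ax":0,"ay":0,"az":0},{"jaw":0,"tx":0,"ty":0,"tz":-0.14,"ax":0,"ay":0,"az":0}]'

```text
time: 6.75
tool_pos: [0.5707, -0.2732, 0.2139]
ee_rot: [-2.588, -0.007, 0.113]
wrist_force: [1.4, -0.2, -1.4]
width: 0.0057
```

```bash
python3 look.py scene v7 260 130 420 250;  python3 - <<'E'
from goal import *
# foot is 74 mm ahead of the TCP; foot 40 mm above ledge, upright
delta("ramp",np.array([-.053,0,.111+.045+.074]),0)
E
```

```text
6.8 [-0.73   0.542  0.896  0.421  2.094  0.866] [ 0.5704 -0.272   0.212 ] [-0.6 -0.1 -2.2]
goal world [0.55   0.1372 0.23  ] shift [ 0.0262 -0.3567  0.2007] turn [-0.556  0.     0.019]
```

View pics/v7.png

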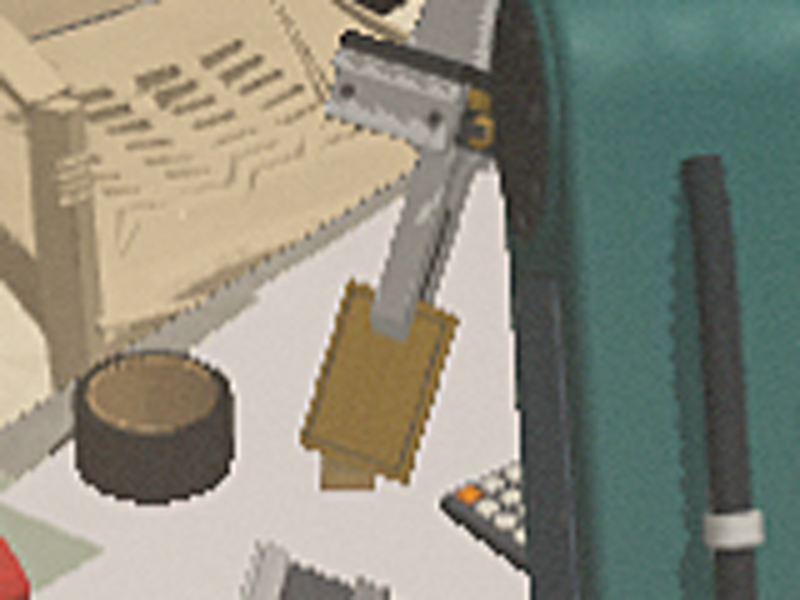

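>>> step_arm --steps '[{"jaw":0,"tx":0.004,"ty":-0.045,"tz":0.0,"ax":-0.05,"ay":0,"az":0},{"jaw":0,"tx":0.008,"ty":-0.09,"tz":0.025,"ax":-0.12,"ay":0,"az":0},{"jaw":0,"tx":0.012,"ty":-0.135,"tz":0.05,"ax":-0.2,"ay":0,"az":0},{"jaw":0,"tx":0.015,"ty":-0.18,"tz":0.08,"ax":-0.28,"ay":0,"az":0},{"jaw":0,"tx":0.018,"ty":-0.22,"tz":0.105,"ax":-0.36,"ay":0,"az":0},{"jaw":0,"tx":0.02,"ty":-0.26,"tz":0.13,"ax":-0.44,"ay":0,"az":0},{"jaw":0,"tx":0.023,"ty":-0.295,"tz":0.155,"ax":-0.5,"ay":0,"az":0.01},{"jaw":0,"tx":0.025,"ty":-0.325,"tz":0.175,"ax":-0.55,"ay":0,"az":0.019}]'

```text
time: 7.6
tool_pos: [0.551, 0.1004, 0.2335]
ee_rot: [-3.137, 0.003, 0.098]
wrist_force: [0.1, 0.2, -1.7]
width: 0.0057
```

```bash
python3 - <<'E'
from goal import *
s=get_obs();print(s["joint_positions"].round(2),s["wrist_force"].round(1))
delta("ramp",np.array([-.053,0,.111+.045+.074]),0)
E
```

```text
[0.08 0.11 1.31 0.01 1.73 1.55] [ 0.1  0.2 -1.7]
goal world [0.55   0.1372 0.23  ] shift [ 0.0027 -0.0368  0.0037] turn [-0.005  0.003  0.003]
```

>>> step_arm --steps '[{"jaw":0,"tx":0.003,"ty":-0.02,"tz":0.004,"ax":-0.005,"ay":0.003,"az":0.003},{"jaw":0,"tx":0.003,"ty":-0.037,"tz":0.004,"ax":-0.005,"ay":0.003,"az":0.003},{"jaw":0,"tx":0.003,"ty":-0.037,"tz":0.004,"ax":-0.005,"ay":0.003,"az":0.003}]'

```text
time: 7.9
tool_pos: [0.5483, 0.1402, 0.2274]
ee_rot: [-3.141, 0.004, 0.101]
wrist_force: [1.2, 0.3, -1.4]
width: 0.0057
```

```bash
python3 look.py scene v8 160 250 300 355;  python3 - <<'E'
from goal import *
for n,d in(("scene",np.load("v8.npy")),("top",snapshot("top")[1])):
    L=R.from_euler("z",-RY).apply(cloud(n,d)-RO)
    for nm,lo,hi in(("plate",.165,.20),("rail/ledge",.105,.126)):
        s=(abs(L[:,1])<.05)&(L[:,0]>-.09)&(L[:,0]<-.035)&(L[:,2]>lo)&(L[:,2]<hi);Q=L[s]
        if len(Q)<5: print(n,nm,len(Q)); continue
        print(n,nm,len(Q),"x",np.percentile(Q[:,0],[2,25,50,75,98]).round(4),"y",np.percentile(Q[:,1],[2,98]).round(4),"z",np.percentile(Q[:,2],[2,50,98]).round(4))
    s=(abs(L[:,1])<.05)&(L[:,0]>-.06)&(L[:,0]<-.04)&(L[:,2]>.13)&(L[:,2]<.24);print("low z",np.percentile(L[s,2],[0,2,5,10]) if s.any() else 0)
delta("ramp",np.array([-.053,0,.111+.074]),0)
E
```

```text
7.95 [ 0.147  0.124  1.303 -0.     1.719  1.619] [0.5489 0.1385 0.2279] [-0.6 -0.3 -2.9]
scene plate 285 x [-0.0508 -0.0471 -0.0462 -0.0453 -0.0433] y [-0.0293  0.0336] z [0.1654 0.1834 0.1986]
scene rail/ledge 464 x [-0.0648 -0.0608 -0.0545 -0.0461 -0.0366] y [-0.0423  0.0403] z [0.1053 0.1111 0.1221]
low z [0.15076377 0.15319863 0.15672563 0.16009886]
top plate 38 x [-0.0555 -0.0537 -0.0533 -0.0529 -0.0518] y [-0.027   0.0325] z [0.1657 0.1802 0.1991]
top rail/ledge 132 x [-0.066  -0.0566 -0.0527 -0.0476 -0.0392] y [-0.0319  0.0402] z [0.106  0.1128 0.1218]
low z [0.14914856 0.15076161 0.15465727 0.15657944]
goal world [0.55   0.1372 0.185 ] shift [0.0007 0.0002 0.0433] turn [0.001 0.002 0.001]
```

View pics/v8.png

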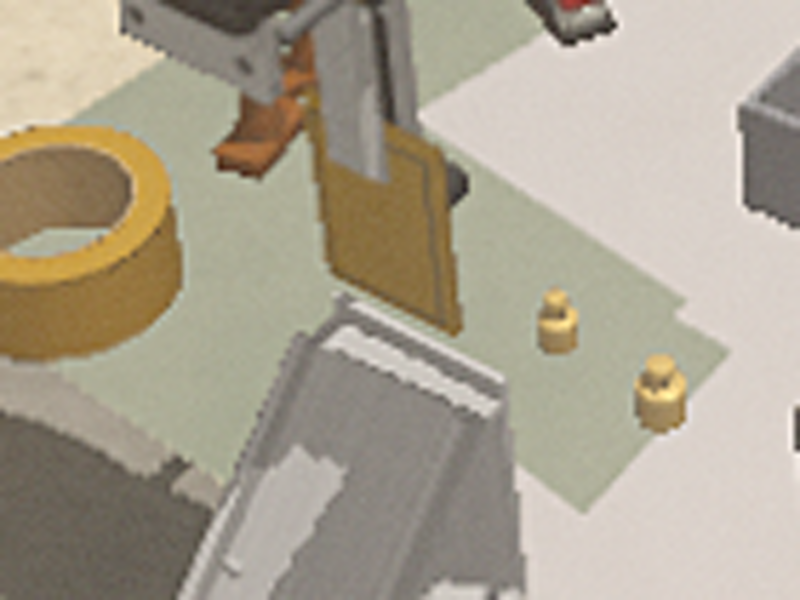

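>>> step_arm --steps '[{"jaw":0,"tx":0.001,"ty":0.001,"tz":0.015,"ax":0,"ay":0,"az":0},{"jaw":0,"tx":0.001,"ty":0.001,"tz":0.028,"ax":0,"ay":0,"az":0},{"jaw":0,"tx":0.001,"ty":0.001,"tz":0.034,"ax":0,"ay":0,"az":0},{"jaw":0,"tx":0.001,"ty":0.001,"tz":0.037,"ax":0,"ay":0,"az":0},{"jaw":0,"tx":0.001,"ty":0.001,"tz":0.037,"ax":0,"ay":0,"az":0}]'

```text
time: 8.5
tool_pos: [0.5502, 0.1359, 0.1904]
ee_rot: [3.141, 0.004, 0.096]
wrist_force: [-0.0, 0.2, -2.6]
width: 0.0056
```

```bash
python3 - <<'E'
from goal import *
for n in("scene","top"):
    p,d=snapshot(n); cv2.imwrite(f"pics/{n}9.png",p[:,:,::-1])
    L=R.from_euler("z",-RY).apply(cloud(n,d)-RO)
    for lo in np.arange(.10,.2,.01):
        s=(abs(L[:,1])<.03)&(L[:,0]>-.09)&(L[:,0]<-.035)&(L[:,2]>lo)&(L[:,2]<lo+.01);Q=L[s]
        if len(Q)>4: print(n,lo.round(2),len(Q),"x",np.percentile(Q[:,0],[5,25,50,75,95]).round(4))
s=get_obs();print(s["wrist_force"]);delta("ramp",np.array([-.053,0,.111+.074]),0)
E
```

```text
scene 0.1 137 x [-0.0533 -0.0461 -0.0424 -0.04   -0.0365]
scene 0.11 98 x [-0.059  -0.0516 -0.0498 -0.0475 -0.0441]
scene 0.12 67 x [-0.0534 -0.0516 -0.0501 -0.0496 -0.0489]
scene 0.13 62 x [-0.0528 -0.0513 -0.0502 -0.0494 -0.0483]
scene 0.14 74 x [-0.053  -0.0514 -0.0505 -0.0496 -0.0481]
scene 0.15 65 x [-0.0528 -0.0516 -0.0507 -0.0498 -0.0485]
scene 0.16 79 x [-0.0536 -0.0517 -0.0506 -0.0497 -0.0483]
scene 0.17 60 x [-0.053  -0.0513 -0.0502 -0.0497 -0.0485]
scene 0.18 38 x [-0.0532 -0.0516 -0.0505 -0.049  -0.047 ]
scene 0.19 78 x [-0.0664 -0.0511 -0.0496 -0.04   -0.0379]
top 0.1 23 x [-0.0664 -0.066  -0.0653 -0.0572 -0.0537]
top 0.11 37 x [-0.0666 -0.0657 -0.059  -0.0565 -0.0554]
top 0.12 33 x [-0.0661 -0.0648 -0.0632 -0.0561 -0.0552]
top 0.13 12 x [-0.0567 -0.0564 -0.056  -0.0555 -0.055 ]
top 0.15 10 x [-0.0567 -0.0562 -0.0558 -0.0554 -0.0553]
top 0.16 8 x [-0.0563 -0.056  -0.0557 -0.0553 -0.0541]
top 0.19 6 x [-0.0682 -0.0681 -0.0678 -0.0677 -0.0674]
[ 0.13217501  0.73455312 -2.69469582]
goal world [0.55   0.1372 0.185 ] shift [-0.0006 -0.001   0.0067] turn [0.001 0.002 0.001]
```

>>> step_arm --steps '[{"jaw":0,"tx":-0.0006,"ty":-0.001,"tz":0.003,"ax":0,"ay":0,"az":0},{"jaw":0,"tx":-0.0006,"ty":-0.001,"tz":0.005,"ax":0,"ay":0,"az":0},{"jaw":0,"tx":-0.0006,"ty":-0.001,"tz":0.0065,"ax":0,"ay":0,"az":0},{"jaw":0,"tx":-0.0006,"ty":-0.001,"tz":0.007,"ax":0,"ay":0,"az":0}]'

```text
time: 9.0
tool_pos: [0.5503, 0.1374, 0.1875]
ee_rot: [3.141, -0.001, 0.096]
wrist_force: [-3.2, 0.1, 6.9]
width: 0.0059
```

>>> step_arm --steps '[{"jaw":0,"tx":0,"ty":0,"tz":0,"ax":0,"ay":0,"az":0},{"jaw":0,"tx":0,"ty":-0.01,"tz":0,"ax":-0.13,"ay":0,"az":0},{"jaw":0,"tx":0,"ty":-0.02,"tz":0.0015,"ax":-0.26,"ay":0,"az":0},{"jaw":0,"tx":0,"ty":-0.029,"tz":0.004,"ax":-0.39,"ay":0,"az":0},{"jaw":0,"tx":0,"ty":-0.038,"tz":0.008,"ax":-0.52,"ay":0,"az":0},{"jaw":0,"tx":0,"ty":-0.047,"tz":0.0135,"ax":-0.65,"ay":0,"az":0},{"jaw":0,"tx":0,"ty":-0.047,"tz":0.0135,"ax":-0.65,"ay":0,"az":0}]'

```text
time: 9.7
tool_pos: [0.545, 0.189, 0.1707]
ee_rot: [2.489, 0.003, 0.104]
wrist_force: [0.7, 0.6, -1.8]
width: 0.0057
```

```bash
python3 look.py scene v9 150 230 310 350
```

```text
9.75 [ 0.558  0.364  1.261 -0.591  1.797  1.973] [0.5453 0.1877 0.1716] [ 0.2  1.9 -1.7]
```

View pics/v9.png

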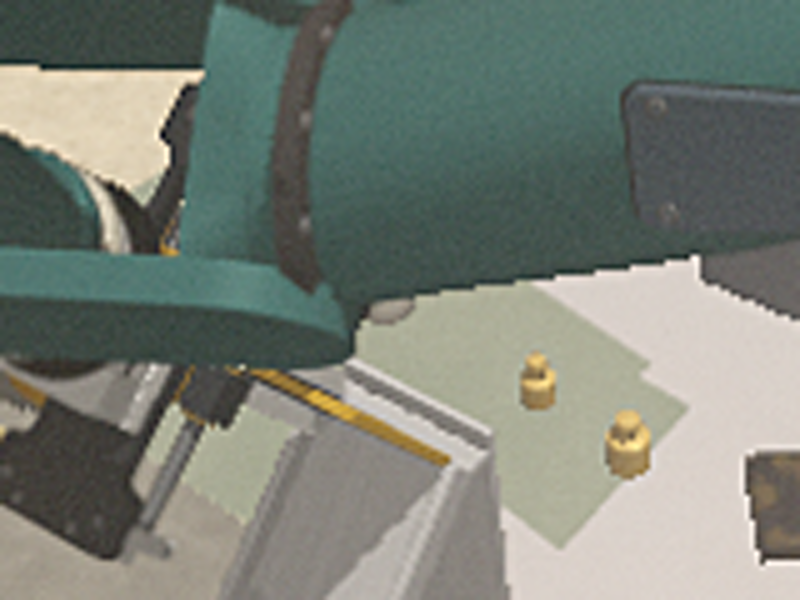

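>>> step_arm --steps '[{"jaw":0,"tx":0,"ty":0.006,"tz":0.0,"ax":0,"ay":0,"az":0},{"jaw":0,"tx":0,"ty":0.006,"tz":0.002,"ax":0,"ay":0,"az":0},{"jaw":0,"tx":0,"ty":0.006,"tz":0.002,"ax":0,"ay":0,"az":0}]'

```text
time: 10.05
tool_pos: [0.546, 0.1804, 0.1738]
ee_rot: [2.492, 0.001, 0.1]
wrist_force: [-0.1, -0.8, -2.3]
width: 0.0057
```

```bash
python3 - <<'E'
from goal import *
snapshot("top")
s=get_obs();Rt=R.from_euler("xyz",s["ee_rot"]);i=R.from_euler("z",-RY)
print(s["wrist_force"].round(1),"TCP",i.apply(s["tool_pos"]-RO).round(4))
for f in([0,0,.0765],[0,-.003,.0765],[0,.003,.0765]): print(i.apply(s["tool_pos"]+Rt.apply(f)-RO).round(4))
E
python3 look.py top v10 170 200 270 300
```

```text
[ 0.5 -0.3 -2.4] TCP [-0.0096 -0.      0.1738]
[-0.0559 -0.0002  0.1129]
[-0.0535 -0.0002  0.1111]
[-0.0583 -0.0002  0.1147]
10.15 [ 0.548  0.356  1.268 -0.593  1.793  1.965] [0.546  0.1806 0.1739] [-0.1  0.5 -2.6]
```

View pics/v10.png

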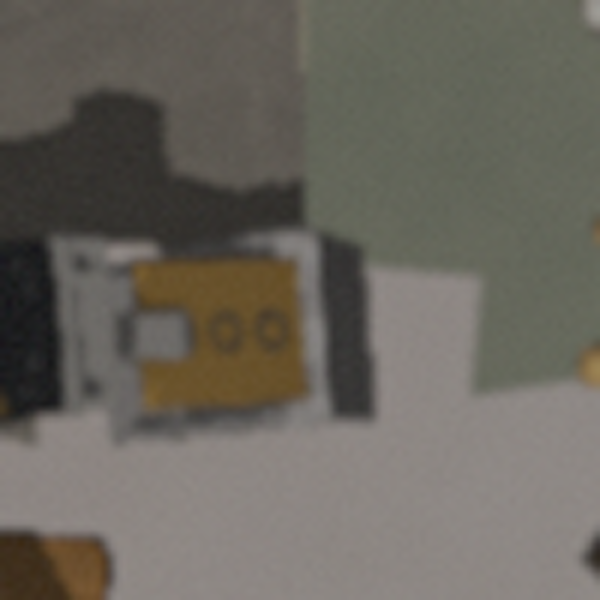

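>>> step_arm --steps '[{"jaw":0.32,"tx":0,"ty":0,"tz":0,"ax":0,"ay":0,"az":0},{"jaw":0.32,"tx":0,"ty":0,"tz":0,"ax":0,"ay":0,"az":0},{"jaw":0.32,"tx":0,"ty":0,"tz":0,"ax":0,"ay":0,"az":0},{"jaw":0.32,"tx":0,"ty":0,"tz":-0.05,"ax":0,"ay":0,"az":0},{"jaw":0.32,"tx":0,"ty":0,"tz":-0.1,"ax":0,"ay":0,"az":0},{"jaw":0.32,"tx":0,"ty":0,"tz":-0.13,"ax":0,"ay":0,"az":0},{"jaw":0.32,"tx":0,"ty":0,"tz":-0.13,"ax":0,"ay":0,"az":0},{"jaw":0.32,"tx":0,"ty":0,"tz":-0.13,"ax":0,"ay":0,"az":0}]'

```text
time: 10.95
tool_pos: [0.5384, 0.259, 0.2774]
ee_rot: [2.492, 0.0, 0.101]
wrist_force: [0.4, -0.6, -1.1]
width: 0.0299
```

```bash
python3 look.py scene v11 150 230 310 400; python3 - <<'E'
from goal import *
print(get_obs()["wrist_force"])
for n in("top","scene"):
    d=snapshot(n)[1]
    for r in silhouettes(n,"plate"):
        L=R.from_euler("z",-RY).apply(cloud(n,d,r["pixels"])-RO)
        if len(L)>20: print(n,r["confidence"],r["rect"],"x",np.percentile(L[:,0],[2,50,98]).round(3),"y",np.percentile(L[:,1],[2,98]).round(3),"z",np.percentile(L[:,2],[2,98]).round(3),"off",np.median((L[:,0]+L[:,2]-.065)/2**.5).round(4))
E
```

```text
11.0 [ 0.65   0.422  0.976 -0.615  2.038  1.918] [0.5381 0.2582 0.2762] [-0.5  0.6  0.1]
[-0.48740381  0.57328845  0.12316761]
top 0.92 [187.0, 248.0, 206.7, 268.6] x [-0.016  0.014  0.051] y [-0.03   0.029] z [0.027 0.088] off 0.008
top 0.48 [185.2, 241.3, 234.0, 272.5] x [-0.067 -0.045  0.056] y [-0.043  0.039] z [0.013 0.124] off -0.0017
scene 0.68 [192.9, 329.6, 233.4, 375.6] x [-0.013  0.019  0.051] y [-0.028  0.031] z [0.026 0.084] off 0.0068
```

View pics/v11.png

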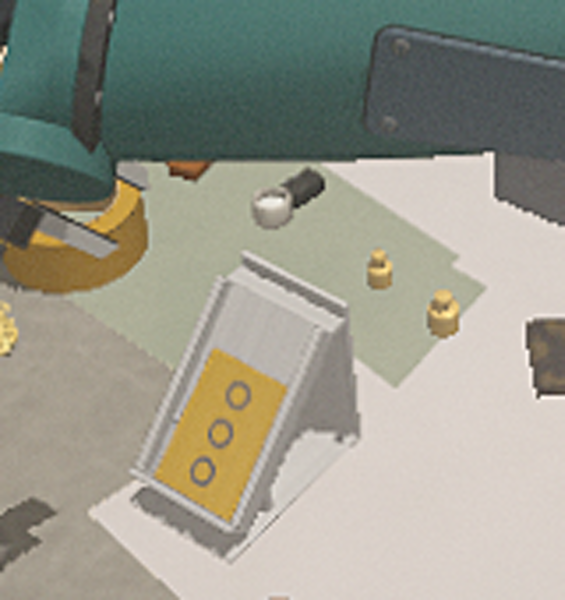

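```bash
python3 -c "
from bench import *
print(close_job())"
```

```text
the job is handed in; nothing more can be done
None
```

The plate is lying on the ramp's slide, stamped face up, against the bottom stop. I handed the job in after about 11 s of robot time; it reports no verdict.

**What I did:**
1. I pressed the grey nest's lip down to its stop. The depth images then showed the plate tilted 56 to 58 degrees.
2. I pinched the raised edge (jaw width 5.8 mm, matching the plate) and drew the plate out.
3. I stood its foot upright on the ledge, centred to within a few millimetres, and felt the contact.
4. I leaned it about 37 degrees over the slide. The foot had crept to the ledge's front edge, so I moved it back about 6 mm before letting go.
5. I opened the jaws and pulled clear, and the plate toppled and slid down.

**Last checks:**
- **Plate position:** both cameras put it between the rails. Its upper end is at ramp x about -13 to -16 mm (home is -16), and its lower end is at the stop.
- **Plate orientation:** its top face is 7 to 8 mm off the slide by depth, against the plate's 6 mm thickness, so it lies flat to within measuring error. The three punch marks face up.
- **Bystanders:** the weights and loupe are upright and look unmoved, and the part of the touchstone in view does too. I did not measure their positions again.
- **Robot:** the wrist force is at noise level and the gripper is clear of everything.

None of the final checks failed. One low-confidence plate detection (0.48) in the top picture covered the whole ramp, and I ignored it.

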